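Pack the dice game into its caddy, leave the candy

TASK

Pack the dice game away in the wooden caddy: stand the red shaker cup upright in the red insert's round recess, and lay each white die flat in the recess of the insert that matches the colour of its pips. The two white cubes without pips are candy: leave them where they lie.

Things in the scene. Friction and masses are not known exactly. Their poses are not given: they have to be found in the camera images.
- cup: red plastic dice shaker cup, 80 g, round, open at the top, standing upright and empty: 54 mm across at the foot, 64 mm at the rim, 85 mm tall, wall 3 mm. Origin at the centre of its underside, z up to the mouth
- die_blue: large white die, 30 mm cube, 30 g, with blue pips on all faces (five pips on top at the start). Origin at the cube's centre (15 mm above the table at the start), axes along its edges
- die_green: large white die, 30 mm cube, 30 g, with green pips on all faces (five pips on top at the start). Origin at the cube's centre (15 mm above the table at the start), axes along its edges
- die_black: large white die, 30 mm cube, 30 g, with black pips on all faces (five pips on top at the start). Origin at the cube's centre (15 mm above the table at the start), axes along its edges
- candy_plain: plain white hard candy cube without any pips, 30 mm, rounded edges; does not belong in the caddy. Origin at its centre
- candy_striped: white hard candy cube with one 9 mm pink stripe around it, no pips, 30 mm, rounded edges; does not belong in the caddy. Origin at its centre
- well_blue: fixed blue insert, 92 x 92 x 14 mm, one of four in a low wooden caddy (204 mm square, rim 22 mm above the table), 2 x 2, centres 94 mm apart, order shuffled; a square recess 53 x 53 mm, 10 mm deep, in the middle of its top, sides along its x and y. Origin: centre of its underside, 6 mm above the table; recess floor at z = 4 mm, top at 14 mm; z up
- well_green: fixed green insert, 92 x 92 x 14 mm, one of four in a low wooden caddy (204 mm square, rim 22 mm above the table), 2 x 2, centres 94 mm apart, order shuffled; a square recess 53 x 53 mm, 10 mm deep, in the middle of its top, sides along its x and y. Origin: centre of its underside, 6 mm above the table; recess floor at z = 4 mm, top at 14 mm; z up
- well_black: fixed black insert, 92 x 92 x 14 mm, one of four in a low wooden caddy (204 mm square, rim 22 mm above the table), 2 x 2, centres 94 mm apart, order shuffled; a square recess 53 x 53 mm, 10 mm deep, in the middle of its top, sides along its x and y. Origin: centre of its underside, 6 mm above the table; recess floor at z = 4 mm, top at 14 mm; z up
- well_red: fixed red insert, 92 x 92 x 14 mm, one of four in a low wooden caddy (204 mm square, rim 22 mm above the table), 2 x 2, centres 94 mm apart, order shuffled; a round recess 77 mm across, 10 mm deep, in the middle of its top. Origin: centre of its underside, 6 mm above the table; recess floor at z = 4 mm, top at 14 mm; z up
Not all that is in view belongs to the job. Of the things like the cup, leave any that is yellow; of the rest the smaller one is meant.

How it is judged:
By the outcome, as a careful person would: the job done as asked, in the order asked, and still so for the second after the job is handed in, with the robot touching nothing.
It also fails if it takes over 106 s, if anything falls off the work surface, if the arm or the gripper's body presses on something with over 40 N, if the wrist force passes 120 N, or if a joint passes its speed limit or range.

ROBOT

A 6-joint arm with a two-finger parallel gripper is mounted at the origin on the work surface. World frame = base frame: x ahead of the robot, y to its left, z up, the work surface at z = 0. Lengths are in m, angles in rad, forces in N, time in s.
With the tool pointing down it reaches from about 0.35 to 0.775 m from the base axis. Payload 5.5 kg.
Tool frame: the origin (TCP) lies on the centre line of the jaws, within the pads' length; the fingertips stand 17 mm ahead of it and the grasp point (between the pads) lies 2 mm behind it (tcp_to_tips is the distance from the TCP to the fingertips, in m); z points along the fingers, y is the line along which they close (so a half turn about z gives the same grasp; the last joint's range is limited). The gripper opens to 85 mm and grips with 20 to 120 N. Pads are 22 mm wide; open, the fingers measure 114 mm over their backs; the gripper's body (76 mm by 85 mm) begins 54 mm behind the grasp point. The pads swing forward as they close: fully open they stand 13 mm farther back than shut.
Start: joints at [-1.331, 0.313, 0.046, 1.304, 0, 1.431], TCP at [0.213, -0.534, 0.224] pointing down, gripper open.
Joint ranges: [-2.76, 2.76], [-0.86, 1.69], [-1.03, 1.26], [-2.2, 2.34], [-1.47, 1.5], [-3.14, 3.14]. Speed limits (rad/s): [2.57, 2.57, 3.14, 3.14, 3.14, 3.14].

INTERFACE

Orientations are given as [roll, pitch, yaw] about the fixed x, y, z axes, in that order (R = Rz(yaw) Ry(pitch) Rx(roll)).
In Python, from plant import read_state, camera, calibration, close_job, tcp_to_tips gives the robot as it stands. The module is installed in compiled form; this text tells all that it offers.
- The arm moves only by the tool shift_gripper, called after "Call:" as name([rows], argument=value, ...), one row to a line, values as JSON. Schema: {"type":"object","properties":{"rows":{"type":"object","properties":{"increments":{"type":"array","items":{"type":"array","items":{"type":"number"},"minItems":7,"maxItems":7},"minItems":1,"maxItems":10}},"additionalProperties":false,"required":["increments"]},"grip_n":{"type":"number"},"only":{"type":"string"},"quiet":{"type":"boolean"},"lines":{"type":"string"}},"required":["rows"],"additionalProperties":false}. rows is an object whose key "increments" holds a list of rows, 1 to 10 of them, each of 7 numbers: dx, dy, dz in shares of the most that a row can go, 1 being 62.5 mm, then a rotation vector rx, ry, rz in units of 0.25 rad, then the finger opening in m; each row shifts and turns the commanded pose from where the row before left it, along the tool's axes as they then stand; what a row does not reach is not made up. A row lasts 1/8 s, in which the tool goes at most 0.0625 m and 0.188 rad, less where a joint would pass 70% of its speed; a pose out of reach is approached as far as the arm can. The fingers move at their own pace and stop on an object; grip_n is the grip in N (left out, the last holds). Time passes only in rows, so rows that do not move let the fingers close. The tool returns the time, the measured TCP pose, the force, the opening and the grip force at its end. only (a regular expression) keeps the lines of the reply that match it, lines (a string "A,B") keeps lines A to B, and quiet returns only ok. Input that does not fit is refused with a message, and nothing moves.
- read_state(): the state, without advancing time (a new reading comes with each control period).
- camera(name): name is "side" or "top" or "wrist"; returns the picture (384x512x3 uint8, red, green, blue); there is no depth.
- calibration(name): a dict with "intrinsics" (3x3 intrinsics, pixels), "rvec" (rotation vector, rad) and "tvec" (3), from world to camera coordinates, as OpenCV has them; the wrist camera has in their place "T_tool_cam" (4x4, takes a point from camera to tool coordinates, whose origin is the TCP and whose axes are the flange's). Camera axes: x right, y down, z forward; pixel columns grow to the right and rows downward; lengths in m; the calibration is good to about 2 mm. The wrist camera is an equidistant fisheye: a pixel r from the principal point sees the ray r / f radians off the axis. A picture is of the moment at which its call begins: read the wrist's pose just before it. calibration takes no time and is no camera call.
- close_job(): hands the job in; it is judged then, once.
The state is a dict: "clock": time; "joint_positions": joint angles; "joint_velocities": joint speeds; "joint_efforts": joint torques, N m; "eef_pos": TCP position; "tool_rot": TCP orientation; "force": force on the tool from outside, world axes, zero at the start; "wrist_torque": the same for the moment, N m; "gripper_width": finger opening in m; "grasp_force": force on a finger pad.
Only numpy, scipy, OpenCV 4.12 (cv2) and the standard library are available. Lean on these libraries where they do the work, as an engineer would, in place of code of your own. Each camera call takes 0.05 s, during which the arm holds its last target. There are 200 camera calls.

## Working session

There is one attempt and no reset: what is moved stays moved. The work goes in short steps, Python scripts to look and compute and a tool call to move; the robot and the scene stay as the last step left them, time stands still between calls to the robot, and variables do not carry over. Pictures are saved under pics/ and viewed, at most 19 in all, crops included, and the job is handed in when it is done.

```bash
mkdir -p pics; python3 - <<'E'
from plant import *
import cv2
for n in("top","side"):
    im=camera(n); cv2.imwrite(f"pics/{n}0.png",cv2.resize(im[:,:,::-1],(800,600),interpolation=cv2.INTER_CUBIC)); 
    cv2.imwrite(f"pics/{n}0raw.png",im[:,:,::-1])
    print(n,calibration(n))
print(calibration("wrist"),tcp_to_tips); s=read_state();print(s)
E
```

```text
top {'intrinsics': array([[438.45502636,   0.        , 264.91236233],
       [  0.        , 438.45502636, 187.2171177 ],
       [  0.        ,   0.        ,   1.        ]]), 'rvec': array([ 2.17708406, -2.13545669,  0.14857344]), 'tvec': array([-0.03271023,  0.60078194,  1.20947426])}
side {'intrinsics': array([[411.66666417,   0.        , 253.71673951],
       [  0.        , 411.66666417, 193.8335609 ],
       [  0.        ,   0.        ,   1.        ]]), 'rvec': array([ 2.22876071, -0.20833325,  0.13327808]), 'tvec': array([-0.59564147,  0.06480114,  0.83923938])}
{'intrinsics': array([[297.31863964,   0.        , 256.35926333],
       [  0.        , 297.31863964, 188.90088737],
       [  0.        ,   0.        ,   1.        ]]), 'T_tool_cam': array([[-2.45102767e-04, -9.45150547e-01, -3.26634939e-01,
         8.40183688e-02],
       [ 9.99999932e-01, -3.22137664e-04,  1.81749813e-04,
         1.53546415e-04],
       [-2.77002351e-04, -3.26634873e-01,  9.45150561e-01,
        -1.49004164e-01],
       [ 0.00000000e+00,  0.00000000e+00,  0.00000000e+00,
         1.00000000e+00]])} 0.017
{'clock': 0.1, 'joint_positions': array([-1.33062139e+00,  3.13932591e-01,  4.50815513e-02,  1.30361389e+00,
       -3.45422474e-05,  1.43119538e+00]), 'joint_velocities': array([ 1.66587250e-03, -1.15081920e-03,  2.36962255e-03, -1.11674701e-03,
       -1.97573648e-03,  2.88234984e-05]), 'joint_efforts': array([ 1.96643618e-03, -4.81726527e+01,  2.99244440e+01,  1.27297107e-02,
       -2.12549894e-04, -4.87217861e-06]), 'eef_pos': array([ 0.21302503, -0.53356745,  0.2235894 ]), 'tool_rot': array([-3.13993548e+00, -1.97976329e-04,  3.79775751e-01]), 'force': array([-0.01315756, -0.26976922, -0.35381746]), 'wrist_torque': array([ 0.00754606, -0.0163535 ,  0.06003995]), 'grasp_force': 0.0, 'gripper_width': 0.08564182563060932}
```

View pics/top0.png

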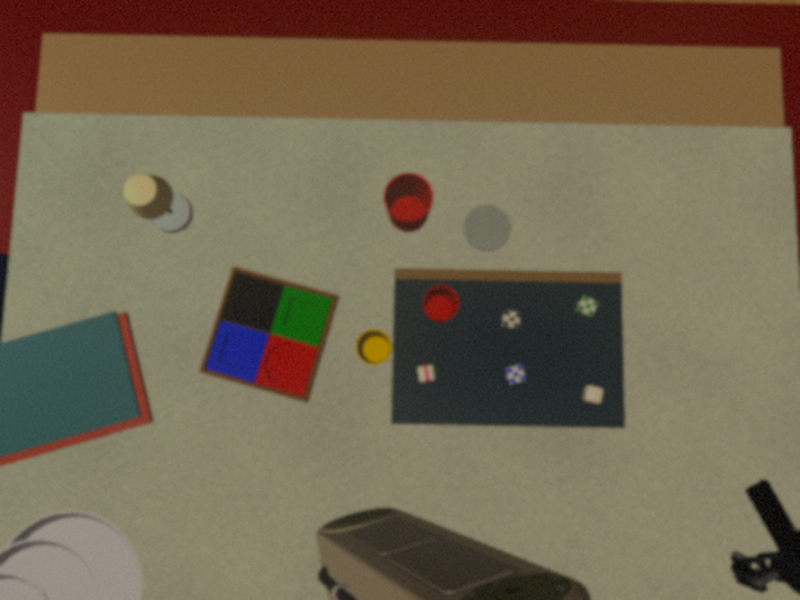

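View pics/side0.png

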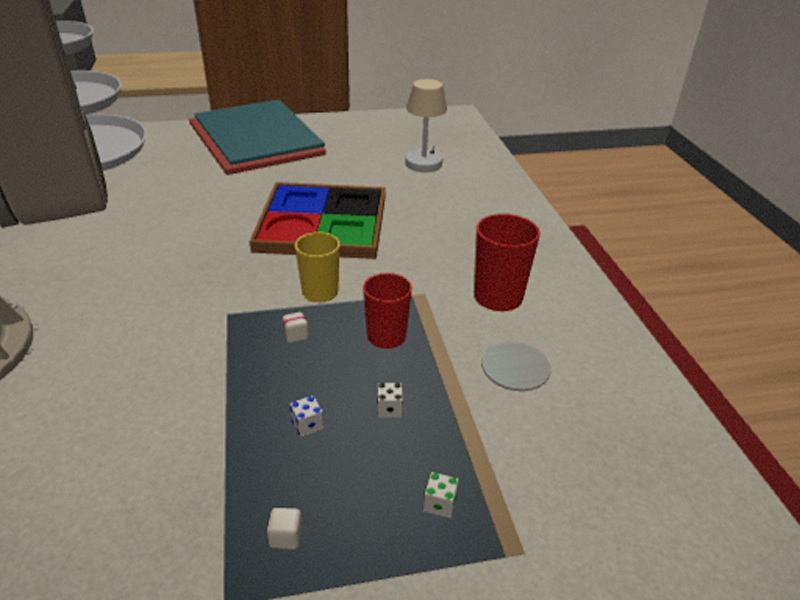

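Top view (800 px scale): small red cup (441,303), black die (511,319), green die (587,306), blue die (515,374), caddy centred at about (270,334) with black/green/blue/red clockwise from upper left as BK, G / B, R. The large red and the yellow cup stay. Enlarged crops next.

```bash
cat > h.py <<'E'
from plant import *
import cv2,numpy as np
from scipy.spatial.transform import Rotation as Ro
def ray(n,uv):
    c=calibration(n);R=cv2.Rodrigues(c["rvec"])[0];o=-R.T@c["tvec"]
    return o,R.T@np.linalg.inv(c["intrinsics"])@[uv[0],uv[1],1]
def at(n,uv,z):
    o,d=ray(n,uv);return o+d*(z-o[2])/d[2]
def proj(n,P):
    c=calibration(n);return cv2.projectPoints(np.float64(P).reshape(-1,1,3),c["rvec"],c["tvec"],c["intrinsics"],None)[0][:,0]
def to(x,y,z,yaw):   # tool-frame displacement to a tool-down pose; yaw = world direction of tool y axis mod pi
    s=read_state();R=Ro.from_euler("xyz",s["tool_rot"]).as_matrix()
    d=R.T@(np.array([x,y,z])-s["eef_pos"])
    cur=np.arctan2(R[1,1],R[0,1]);dy=(yaw-cur+np.pi/2)%np.pi-np.pi/2
    Rt=Ro.from_euler("xyz",[np.pi,0,cur+dy+np.pi/2]).as_matrix() 
    rv=Ro.from_matrix(R.T@Rt).as_rotvec()
    print("t",round(s["clock"],2),"d",d.round(4),"rv",rv.round(3),"q6",s["joint_positions"][5].round(2))
def wproj(P,s):
    c=calibration("wrist");R=Ro.from_euler("xyz",s["tool_rot"]).as_matrix();T=c["T_tool_cam"]
    p=(np.atleast_2d(P)-s["eef_pos"])@R;q=(p-T[:3,3])@T[:3,:3];K=c["intrinsics"]
    r=np.hypot(q[:,0],q[:,1]);th=np.arctan2(r,q[:,2]);return np.c_[K[0,2]+K[0,0]*th*q[:,0]/r,K[1,2]+K[1,1]*th*q[:,1]/r]
def wat(uv,s,z):
    c=calibration("wrist");R=Ro.from_euler("xyz",s["tool_rot"]).as_matrix();T=c["T_tool_cam"];K=c["intrinsics"]
    a=np.array([(uv[0]-K[0,2])/K[0,0],(uv[1]-K[1,2])/K[1,1]]);th=np.hypot(*a)
    d=R@T[:3,:3]@np.r_[a/th*np.sin(th),np.cos(th)];o=s["eef_pos"]+R@T[:3,3]
    return o+d*(z-o[2])/d[2]
E
python3 - <<'E'
from h import *
t=cv2.imread("pics/top0raw.png");s=cv2.imread("pics/side0raw.png")
cv2.imwrite("pics/tc.png",cv2.resize(t[165:280,125:285],(800,575),interpolation=cv2.INTER_CUBIC))
cv2.imwrite("pics/td.png",cv2.resize(t[165:280,245:405],(800,575),interpolation=cv2.INTER_CUBIC))
E
```

```text
(no output)
```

View pics/tc.png

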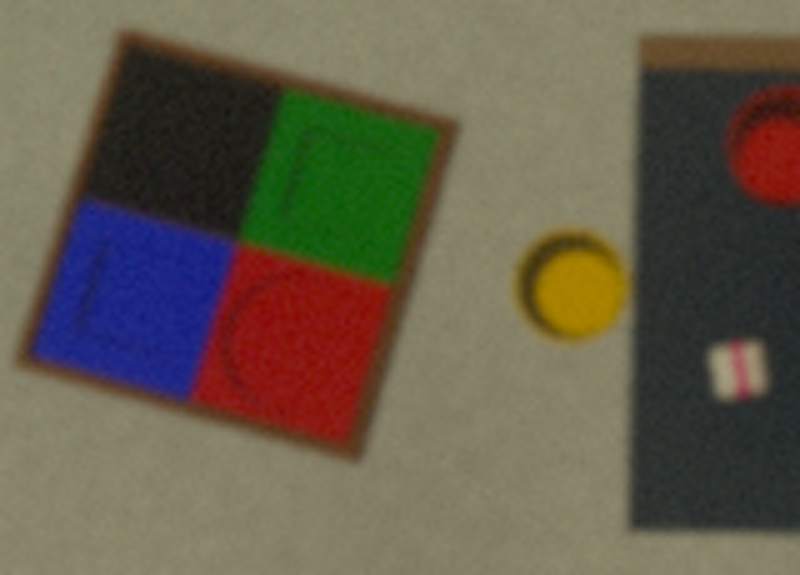

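View pics/td.png

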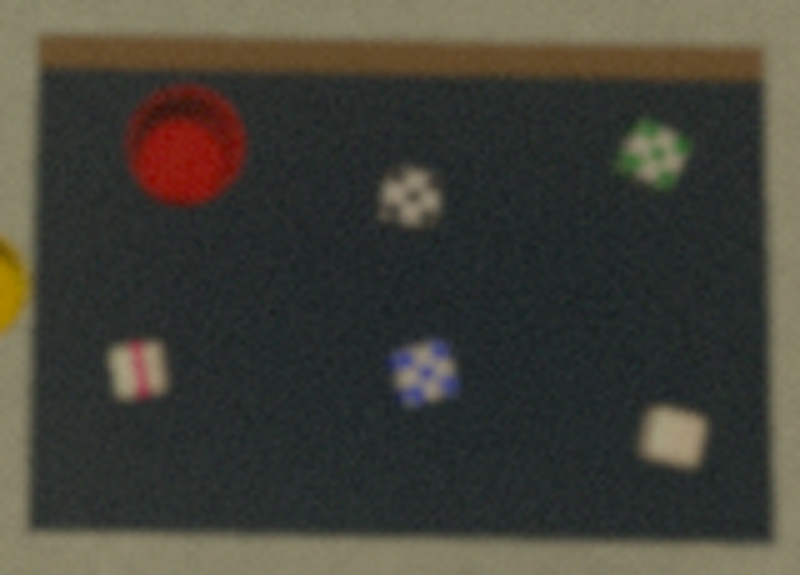

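Caddy corners in the crop are (122,32), (458,123), (360,460), (22,362), and the cup rim centre is (186,146) in the second crop. The die centres are black (411,197), blue (425,374) and green (655,155). Yaws come from the corner pips.

```bash
python3 - <<'E'
from h import *
f=lambda X,Y,u0:((X+.5)/5-.5+u0,(Y+.5)/5-.5+165)
C=np.array([at("top",f(*p,125),.022) for p in[(122,32),(458,123),(360,460),(22,362)]])
print("caddy",C.mean(0).round(4),[np.linalg.norm(C[i]-C[i-1]).round(4) for i in range(4)],"ang",[np.arctan2(*(C[i]-C[i-1])[[1,0]]).round(3) for i in range(4)])
m=C.mean(0)
for n,i in zip(("black","green","red","blue"),range(4)):
    w=m+(C[i]-m)*47/102;print(n,w.round(4))
for n,p in(("well_black",(182,137)),("green",(340,180)),("red",(300,345)),("blue",(134,297))): print("  chk",n,at("top",f(*p,125),.02).round(4))
print("cup",at("top",f(186,146,245),.085).round(4), "rimdiam",np.linalg.norm(at("top",f(126,146,245),.085)-at("top",f(246,146,245),.085)))
for n,c,a,b in(("black",(411,197),None,None),("blue",(425,374),(437,347),(451,387)),("green",(655,155),(651,127),(683,147))):
    print(n,at("top",f(*c,245),.03).round(4), a and (lambda d:(np.arctan2(d[1],d[0]).round(3),np.linalg.norm(d).round(4)))(at("top",f(*b,245),.03)-at("top",f(*a,245),.03)))
# side check of cup rim centre and dice tops (800px scale readings)
g=lambda X,Y:((X+.5)*.64-.5,(Y+.5)*.64-.5)
for n,p,z in(("cup",(387,289),.085),("blue",(307,407),.03),("black",(390,391),.03),("green",(442,485),.03),("caddy",(322,216),.022)): print("side",n,at("side",g(*p),z).round(4))
E
```

```text
caddy [0.5237 0.2412 0.022 ] [np.float64(0.1966), np.float64(0.2024), np.float64(0.1992), np.float64(0.2006)] ang [np.float64(-0.239), np.float64(-1.817), np.float64(2.893), np.float64(1.312)]
black [0.5793 0.2755 0.022 ]
green [0.5566 0.185  0.022 ]
red [0.4676 0.2076 0.022 ]
blue [0.4913 0.2969 0.022 ]
  chk well_black [0.584  0.2782 0.02  ]
  chk green [0.5609 0.1862 0.02  ]
  chk red [0.466  0.2052 0.02  ]
  chk blue [0.4915 0.301  0.02  ]
cup [ 0.578  -0.0675  0.085 ] rimdiam 0.06577596848922548
black [ 0.5577 -0.199   0.03  ] None
blue [ 0.4573 -0.207   0.03  ] (np.float64(-2.802), np.float64(0.0237))
green [ 0.5846 -0.3391  0.03  ] (np.float64(-2.122), np.float64(0.0214))
side cup [ 0.5785 -0.0717  0.085 ]
side blue [ 0.4603 -0.2067  0.03  ]
side black [ 0.5591 -0.1984  0.03  ]
side green [ 0.5865 -0.3383  0.03  ]
side caddy [0.5242 0.2325 0.022 ]
```

Units first: shifts go in shares of 62.5 mm and turns go in units of 0.25 rad. So -0.188 rad is -0.752.

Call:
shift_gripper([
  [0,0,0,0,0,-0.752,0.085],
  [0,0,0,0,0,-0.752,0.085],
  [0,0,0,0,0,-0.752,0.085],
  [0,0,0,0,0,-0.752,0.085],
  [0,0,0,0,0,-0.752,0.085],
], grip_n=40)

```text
refused: rows: the value is not of type 'object' (schema: type "object"). Nothing was moved.
```

Refused on format, not on reach. It needs an object with the rows under "increments".

Call:
shift_gripper(rows={"increments":[[0,0,0,0,0,-0.752,0.085],[0,0,0,0,0,-0.752,0.085],[0,0,0,0,0,-0.752,0.085],[0,0,0,0,0,-0.752,0.085],[0,0,0,0,0,-0.752,0.085]]}, grip_n=40)

```text
clock: 0.72
eef_pos: [0.2131, -0.5337, 0.2238]
tool_rot: [-3.141, -0.001, 1.323]
force: [-0.3, -0.5, 0.1]
gripper_width: 0.0849
grasp_force: 0.0
```

```bash
python3 -c "
from h import *
to(.578,-.0695,.2,1.323-np.pi/2)"
```

```text
t 0.72 d [0.5394 0.2402 0.0243] rv [-0.001 -0.001  0.   ] q6 0.49
```

Scaled: 0.054 m is 0.864, 0.024 m is 0.384.

Call:
shift_gripper(rows={"increments":[[0.864,0.384,0.0384,0,0,0,0.085],[0.864,0.384,0.0384,0,0,0,0.085],[0.864,0.384,0.0384,0,0,0,0.085],[0.864,0.384,0.0384,0,0,0,0.085],[0.864,0.384,0.0384,0,0,0,0.085],[0.864,0.384,0.0384,0,0,0,0.085],[0.864,0.384,0.0384,0,0,0,0.085],[0.864,0.384,0.0384,0,0,0,0.085],[0.864,0.384,0.0384,0,0,0,0.085],[0.848,0.384,0.0384,0,0,0,0.085]]})

```text
clock: 1.98
eef_pos: [0.5815, -0.0707, 0.1999]
tool_rot: [-3.141, 0.0, 1.318]
force: [1.3, -1.1, 0.3]
gripper_width: 0.0848
grasp_force: 0.0
```

Call:
shift_gripper(rows={"increments":[[0,0,0,0,0,0,0.085],[0,0,0,0,0,0,0.085]]})

```text
clock: 2.22
eef_pos: [0.5801, -0.0724, 0.1998]
tool_rot: [-3.14, 0.001, 1.318]
force: [-0.8, -0.8, 0.7]
gripper_width: 0.0847
grasp_force: 0.0
```

```bash
python3 -c "
from h import *
to(.578,-.0695,.2,1.323-np.pi/2)
s=read_state();im=camera('wrist')[:,:,::-1].copy()
P=[[.578,-.0695,.085],[.61,-.0695,.085],[.546,-.0695,.085],[.578,-.0375,.085],[.578,-.1015,.085],[.5585,-.199,.03],[.459,-.207,.03],[.5855,-.3388,.03]]
q=wproj(P,s);print(q.round(0))
im=cv2.resize(im,(800,600),interpolation=cv2.INTER_CUBIC)
for p in q: cv2.drawMarker(im,tuple(int(v) for v in p*1.5625),(255,255,0),0,14,1)
cv2.imwrite('pics/w1.png',im)"
```

```text
t 2.23 d [ 0.0022 -0.0027 -0.0002] rv [-0.002  0.001 -0.005] q6 1.56
[[254. 179.]
 [287. 171.]
 [221. 187.]
 [245. 146.]
 [262. 210.]
 [265. 264.]
 [195. 283.]
 [304. 332.]]
```

View pics/w1.png

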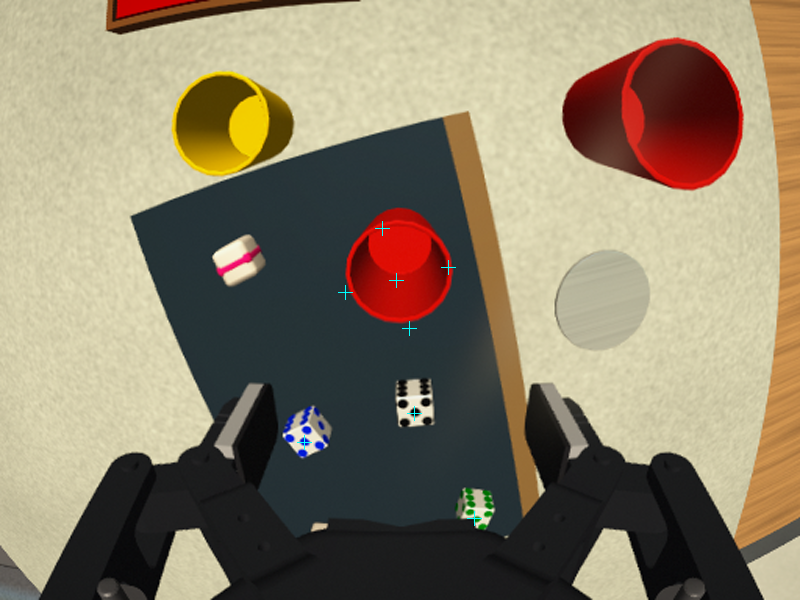

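The wrist view shows the cup rim centred at (399,271), 9 px from the prediction of (396,280). The black and blue dice match their predictions. I refine the cup and die yaws from this view.

```bash
python3 -c "
from h import *
s=read_state()
L=[wat(np.array(p)/1.5625,s,.085) for p in[(346,271),(452,271),(399,219),(399,322)]]
print(np.round(L,4),np.mean(L,0).round(4),np.linalg.norm(L[0]-L[1]),np.linalg.norm(L[2]-L[3]))
im=cv2.cvtColor(camera('wrist'),cv2.COLOR_RGB2BGR)
cv2.imwrite('pics/w1c.png',cv2.resize(im[235:345,170:330],(800,550),interpolation=cv2.INTER_CUBIC))
to(.5785,-.065,.058,1.323-np.pi/2)"
```

```text
[[ 0.5503 -0.0573  0.085 ]
 [ 0.6112 -0.0731  0.085 ]
 [ 0.5886 -0.0351  0.085 ]
 [ 0.5726 -0.0968  0.085 ]] [ 0.5807 -0.0656  0.085 ] 0.06294546014126697 0.06370677128995735
t 2.33 d [ 0.0079 -0.0034  0.1422] rv [-0.001  0.    -0.007] q6 1.56
```

View pics/w1c.png

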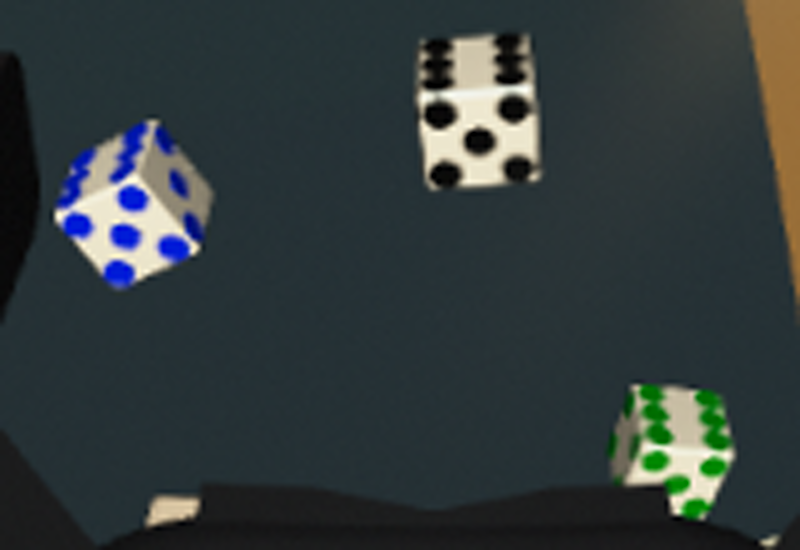

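```bash
python3 -c "
from h import *
s=read_state();f=lambda X,Y:((X+.5)/5-.5+170,(Y+.5)/5-.5+235)
for n,c in(('black',[(440,114),(515,108),(518,168),(445,175),(479,141)]),('blue',[(133,198),(173,247),(119,272),(77,225),(125,236)]),('green',[(655,461),(714,467),(693,508),(677,484)])):
    L=np.array([wat(f(*p),s,.03) for p in c]);d=np.diff(L[:-1],axis=0)
    print(n,L.mean(0).round(4),L[-1].round(4),np.linalg.norm(d,axis=1).round(4),(np.arctan2(d[:,1],d[:,0])%(np.pi/2)).round(3))
"
```

```text
black [ 0.559  -0.1983  0.03  ] [ 0.559  -0.1981  0.03  ] [0.0189 0.0185 0.0189] [1.406 1.383 1.427]
blue [ 0.4592 -0.206   0.03  ] [ 0.4592 -0.206   0.03  ] [0.0186 0.0187 0.0186] [0.274 0.285 0.309]
green [ 0.5893 -0.3385  0.03  ] [ 0.5867 -0.3394  0.03  ] [0.0189 0.0191] [1.101 1.076]
```

Call:
shift_gripper(rows={"increments":[[0.1168,-0.0272,0.32,0,0,0,0.085],[0,0,0.64,0,0,0,0.085],[0,0,0.64,0,0,0,0.085],[0,0,0.48,0,0,0,0.085],[0,0,0.192,0,0,0,0.085],[0,0,0,0,0,0,0.085],[0,0,0,0,0,0,0.04],[0,0,0,0,0,0,0.04],[0,0,0,0,0,0,0.04],[0,0,0,0,0,0,0.04]]}, grip_n=30)

```text
clock: 3.58
eef_pos: [0.582, -0.0653, 0.0605]
tool_rot: [3.138, 0.0, 1.317]
force: [-1.2, 0.5, 6.5]
gripper_width: 0.0613
grasp_force: 32.5
```

Call:
shift_gripper(rows={"increments":[[0,0,-0.48,0,0,0,0.04],[0,0,-0.8,0,0,0,0.04],[0,0,-0.8,0,0,0,0.04],[0,0,0,0,0,0,0.04]]})

```text
clock: 4.08
eef_pos: [0.584, -0.0656, 0.194]
tool_rot: [3.131, 0.0, 1.318]
force: [-0.1, -0.7, -1.0]
gripper_width: 0.0613
grasp_force: 33.6
```

```bash
python3 -c "
from h import *
to(.467,.2065,.19,1.323-np.pi/2)"
```

```text
t 4.08 d [ 0.2341 -0.1815  0.0021] rv [ 0.01   0.    -0.005] q6 1.58
```

Call:
shift_gripper(rows={"increments":[[0.752,-0.576,0,0,0,0,0.04],[0.752,-0.576,0,0,0,0,0.04],[0.752,-0.576,0,0,0,0,0.04],[0,0,0,0,0,0,0.04],[0,0,0,0,0,0,0.04]]})

```text
clock: 4.7
eef_pos: [0.5115, 0.0988, 0.188]
tool_rot: [3.142, 0.001, 1.319]
force: [0.3, -0.7, -0.3]
gripper_width: 0.0616
grasp_force: 33.7
```

```bash
python3 -c "
from h import *
to(.467,.2065,.19,1.323-np.pi/2)
s=read_state();im=camera('wrist')[:,:,::-1].copy()
np.save('w2.npy',np.r_[s['eef_pos'],s['tool_rot']])
cv2.imwrite('pics/w2.png',cv2.resize(im,(800,600),interpolation=cv2.INTER_CUBIC))"
```

```text
t 4.7 d [ 0.0932 -0.07   -0.0021] rv [ 0.     0.001 -0.004] q6 1.86
```

View pics/w2.png

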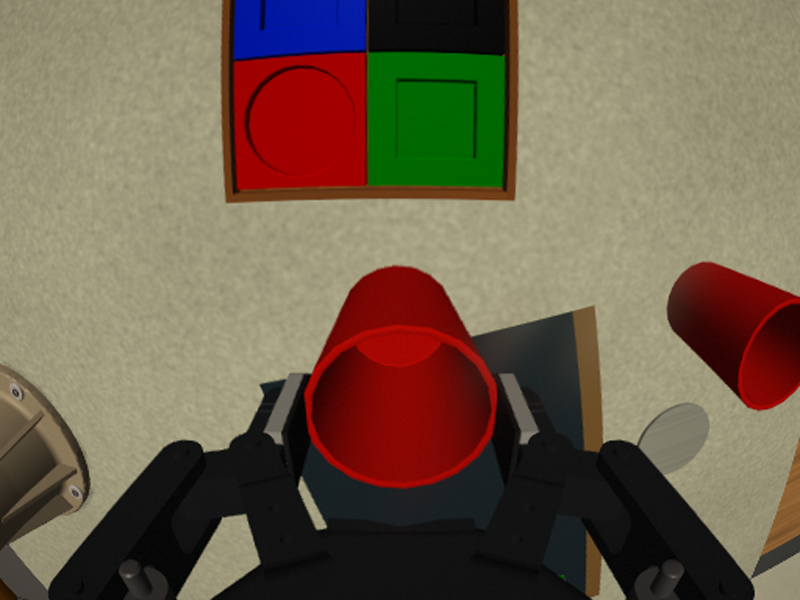

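The red recess is centred at (300,121), the green one at (436,118), and the held cup's rim spans x 306–497 and y 326–487.

```bash
python3 -c "
from h import *
a=np.load('w2.npy');s=dict(eef_pos=a[:3],tool_rot=a[3:])
g=lambda X,Y:((X+.5)*.64-.5,(Y+.5)*.64-.5)
L=np.array([wat(g(*p),s,.02) for p in[(246,121),(355,121),(300,66),(300,176)]]);print('red',L.mean(0).round(4),np.linalg.norm(L[0]-L[1]),np.linalg.norm(L[2]-L[3]))
G=np.array([wat(g(*p),s,.02) for p in[(396,79),(475,81),(476,157),(396,157)]]);d=np.diff(G,axis=0);print('green',G.mean(0).round(4),np.linalg.norm(d,axis=1).round(4),np.arctan2(d[:,1],d[:,0]).round(3))
B=np.array([wat(g(*p),s,.022) for p in[(227,202),(515,199)]]);d=B[1]-B[0];print('edge',B.round(4),np.linalg.norm(d),np.arctan2(d[1],d[0]))
z=s['eef_pos'][2]+.0245
R=np.array([wat(g(*p),s,z) for p in[(306,403),(497,403),(401,326),(401,487)]]);print('rim',R.mean(0).round(4),np.linalg.norm(R[0]-R[1]),np.linalg.norm(R[2]-R[3]),s['eef_pos'])
off=R.mean(0)-s['eef_pos'];print(off)
"
```

```text
red [0.4698 0.2125 0.02  ] 0.07647383545228754 0.07670052518945687
green [0.5591 0.1895 0.02  ] [0.0528 0.0525 0.0542] [-0.256 -1.798  2.904]
edge [[0.403  0.1736 0.022 ]
 [0.5993 0.1232 0.022 ]] 0.20259680933726376 -0.25117510595327175
rim [0.5122 0.1011 0.2125] 0.06100124712632666 0.06244967874556855 [0.51154289 0.09877048 0.18796246]
[0.00067992 0.00235619 0.0245    ]
```

Scaled: 0.048 m is 0.768, 0.0476 m is 0.7616.

Call:
shift_gripper(rows={"increments":[[0.768,-0.5488,0,0,0,0,0.04],[0.7616,-0.5488,0,0,0,0,0.04],[0,0,0.48,0,0,0,0.04],[0,0,0.56,0,0,0,0.04],[0,0,0,0,0,0,0.04]]})

```text
clock: 5.38
eef_pos: [0.4676, 0.2067, 0.1207]
tool_rot: [-3.136, 0.003, 1.315]
force: [-0.4, -0.0, -1.3]
gripper_width: 0.0612
grasp_force: 33.7
```

```bash
python3 -c "
from h import *
to(.469,.2085,.072,1.323-np.pi/2)"
```

```text
t 5.38 d [0.0022 0.0011 0.0487] rv [-0.005  0.003 -0.008] q6 2.09
```

Call:
shift_gripper(rows={"increments":[[0.032,0.016,0.32,0,0,0,0.04],[0,0,0.288,0,0,0,0.04],[0,0,0.128,0,0,0,0.04],[0,0,0.032,0,0,0,0.04],[0,0,0,0,0,0,0.04]]})

```text
clock: 6.0
eef_pos: [0.4714, 0.2099, 0.0761]
tool_rot: [3.141, -0.0, 1.317]
force: [-0.0, 0.3, -1.3]
gripper_width: 0.0607
grasp_force: 33.7
```

```bash
python3 -c "
from h import *
to(.469,.2085,.072,1.323-np.pi/2)
cv2.imwrite('pics/s3.png',cv2.resize(camera('side')[100:190,130:280,::-1],(800,480),interpolation=cv2.INTER_CUBIC))"
```

```text
t 6.0 d [-0.002  -0.002   0.0041] rv [ 0.001 -0.    -0.006] q6 2.09
```

View pics/s3.png

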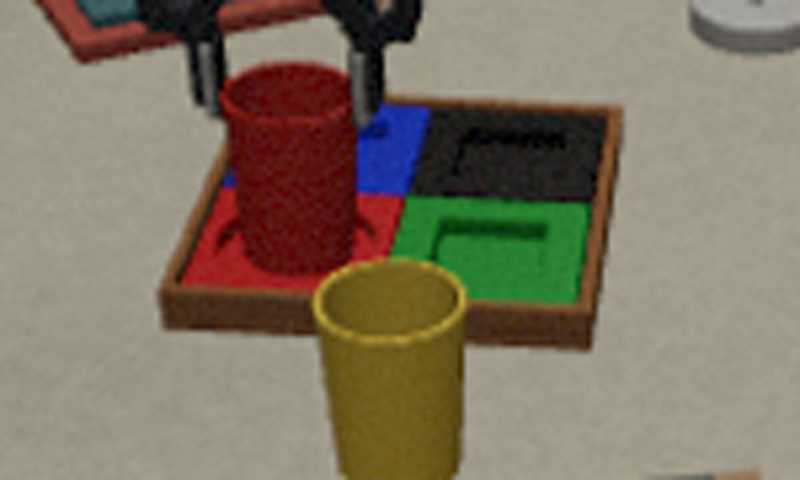

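Call:
shift_gripper(rows={"increments":[[0,0,0.048,0,0,0,0.04],[0,0,0.032,0,0,0,0.04],[0,0,0,0,0,0,0.04]]})

```text
clock: 6.42
eef_pos: [0.4709, 0.2101, 0.0706]
tool_rot: [3.141, -0.0, 1.317]
force: [0.0, 0.6, 0.7]
gripper_width: 0.0612
grasp_force: 33.9
```

Call:
shift_gripper(rows={"increments":[[0,0,0,0,0,0,0.085],[0,0,0,0,0,0,0.085],[0,0,0,0,0,0,0.085],[0,0,0,0,0,0,0.085],[0,0,-0.48,0,0,0,0.085],[0,0,-0.8,0,0,0,0.085],[0,0,-0.8,0,0,0,0.085],[0,0,0,0,0,0,0.085]]})

```text
clock: 7.42
eef_pos: [0.4735, 0.2108, 0.2048]
tool_rot: [3.134, -0.004, 1.317]
force: [-0.3, 1.0, 0.1]
gripper_width: 0.0849
grasp_force: 0.0
```

```bash
python3 -c "
from h import *
to(.559,-.1982,.18,1.405)
s=read_state();im=camera('wrist')[:,:,::-1].copy()
np.save('w3.npy',np.r_[s['eef_pos'],s['tool_rot']])
cv2.imwrite('pics/w3.png',cv2.resize(im,(800,600),interpolation=cv2.INTER_CUBIC))"
```

```text
t 7.42 d [-0.3745  0.1852  0.0246] rv [ 0.003 -0.009  1.483] q6 2.09
```

View pics/w3.png

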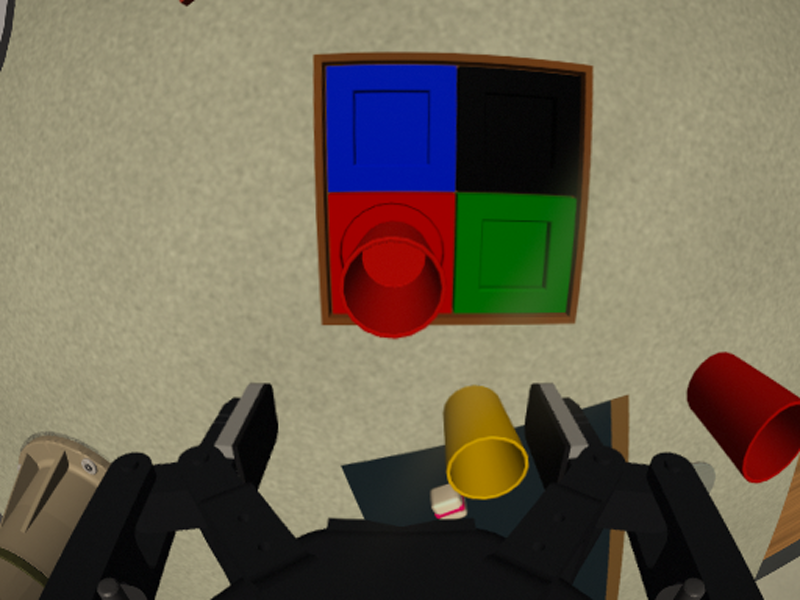

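The cup stands upright in the red recess. Well features: blue recess corners (353,91) and (431,91), green recess corners (481,220), (550,221), (547,288) and (480,287), insert junction at (456,192).

```bash
python3 -c "
from h import *
a=np.load('w3.npy');s=dict(eef_pos=a[:3],tool_rot=a[3:])
g=lambda X,Y:((X+.5)*.64-.5,(Y+.5)*.64-.5)
q=lambda n,c,z:print(n,np.mean([wat(g(*p),s,z) for p in c],0).round(4))
q('green',[(481,220),(550,221),(547,288),(480,287)],.02)
q('caddy',[(314,55),(592,66),(575,323),(323,325)],.022);q('junction',[(456,192)],.02)
q('blue',[(353,91),(431,91),(429,164),(355,164)],.02)
m=np.array([wat(g(456,192),s,.02)])[0]
for n,v in(('black',(47,47)),('green',(47,-47)),('blue',(-47,47)),('red',(-47,-47))):
    c,si=np.cos(-.25),np.sin(-.25);print(n,(m[:2]+np.array([c*v[0]-si*v[1],si*v[0]+c*v[1]])/1e3).round(4))
to(.559,-.1982,.12,1.405-np.pi/2)"
```

```text
green [0.5589 0.1905 0.02  ]
caddy [0.5255 0.2462 0.022 ]
junction [0.5253 0.247  0.02  ]
blue [0.4924 0.3037 0.02  ]
black [0.5824 0.281 ]
green [0.5592 0.1899]
blue [0.4914 0.3042]
red [0.4681 0.2131]
t 7.47 d [-0.3739  0.1862  0.0823] rv [ 0.004 -0.002 -0.088] q6 2.09
```

Scaled: -0.0534 m is -0.8544, 0.0266 m is 0.4256, -0.088 rad is -0.352.

Call:
shift_gripper(rows={"increments":[[-0.8544,0.4256,0,0,0,0,0.07],[-0.8544,0.4256,0,0,0,0,0.07],[-0.8544,0.4256,0,0,0,0,0.07],[-0.8544,0.4256,0,0,0,0,0.07],[-0.8544,0.4256,0,0,0,0,0.07],[-0.8544,0.4256,0.32,0,0,0,0.07],[-0.8544,0.4256,0.48,0,0,0,0.07],[0,0,0.512,0,0,-0.352,0.07],[0,0,0,0,0,0,0.07],[0,0,0,0,0,0,0.07]]})

```text
clock: 8.72
eef_pos: [0.5561, -0.1938, 0.1205]
tool_rot: [-3.141, -0.0, 1.405]
force: [-0.5, -1.1, 0.2]
gripper_width: 0.0702
grasp_force: 0.0
```

```bash
python3 -c "
from h import *
s=read_state();im=camera('wrist')[:,:,::-1].copy()
P=[[.559,-.1982,.03]]+[[.559+.0212*np.cos(1.405+a),-.1982+.0212*np.sin(1.405+a),.03] for a in np.pi/4*np.array([1,3,5,7])]
q=wproj(P,s);print(q.round(0))
im=cv2.resize(im,(800,600),interpolation=cv2.INTER_CUBIC)
for p in q: cv2.drawMarker(im,tuple(int(v) for v in p*1.5625),(255,255,0),0,14,1)
cv2.imwrite('pics/w4.png',im)
to(.559,-.1982,.029,1.405-np.pi/2)"
```

```text
[[261. 195.]
 [243. 178.]
 [244. 211.]
 [278. 211.]
 [279. 178.]]
t 8.78 d [-0.0039  0.0028  0.0924] rv [0.001 0.    0.   ] q6 1.27
```

View pics/w4.png

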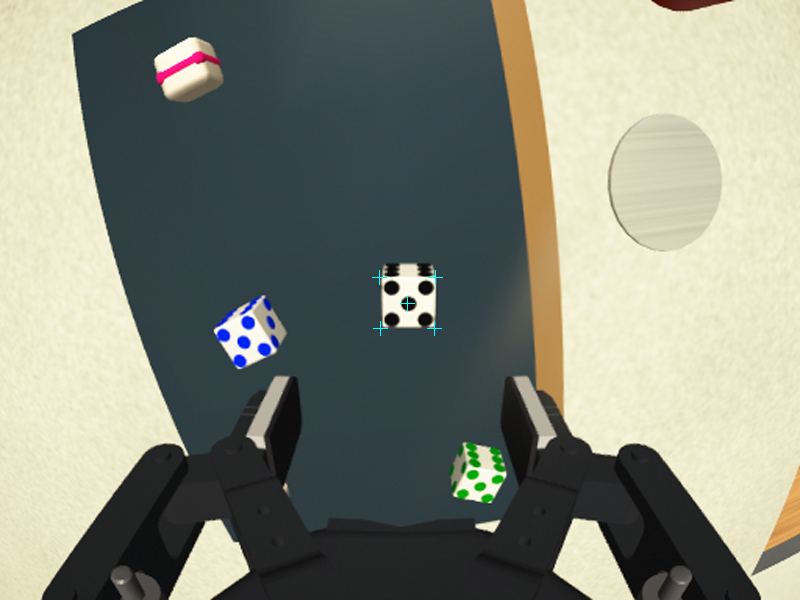

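The predicted corner markers fall right on the black die's top face, so I descend.

Call:
shift_gripper(rows={"increments":[[-0.0624,0.0448,0.48,0,0,0,0.07],[0,0,0.56,0,0,0,0.07],[0,0,0.32,0,0,0,0.07],[0,0,0.1184,0,0,0,0.07],[0,0,0,0,0,0,0.02],[0,0,0,0,0,0,0.02],[0,0,0,0,0,0,0.02],[0,0,0,0,0,0,0.02],[0,0,0,0,0,0,0.02]]}, grip_n=30)

```text
clock: 9.9
eef_pos: [0.5586, -0.1988, 0.0283]
tool_rot: [3.141, 0.0, 1.405]
force: [-0.8, 0.1, 1.1]
gripper_width: 0.02
grasp_force: 0.0
```

```bash
python3 -c "
from h import *
cv2.imwrite('pics/w5.png',cv2.resize(np.hstack([camera('wrist')[:,:,::-1],camera('side')[:,:,::-1]]),(800,300),interpolation=cv2.INTER_AREA))"
```

```text
(no output)
```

View pics/w5.png

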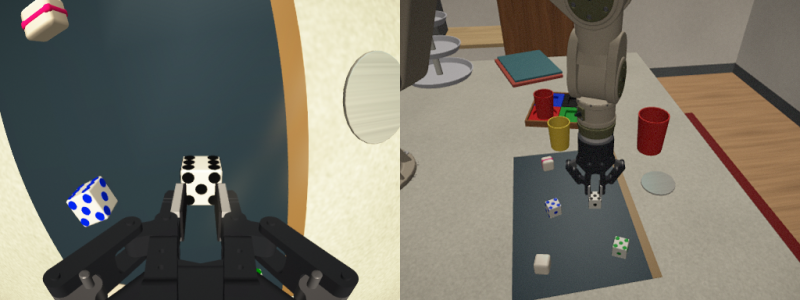

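The fingers closed to 20 mm without touching; the die still stands where it was at about (203,180) in the half-scale wrist view. I check where the TCP projects against the fingers.

```bash
python3 -c "
from h import *
s=read_state();print(s['eef_pos'],s['gripper_width'],s['force'])
im=camera('wrist')[:,:,::-1].copy();R=Ro.from_euler('xyz',s['tool_rot']).as_matrix()
P=[s['eef_pos']+R@np.array(v) for v in[(0,0,0),(0,.01,0),(0,-.01,0),(0,.01,.017),(0,-.01,.017)]]
P+=[[.559+.0212*np.cos(1.405+a),-.1982+.0212*np.sin(1.405+a),.03] for a in np.pi/4*np.array([1,3,5,7])]
q=wproj(P,s);c=im[170:300,170:330];c=cv2.resize(c,(738,600),interpolation=cv2.INTER_CUBIC);k=600/130
for i,p in enumerate(q): cv2.drawMarker(c,(int((p[0]-170)*k),int((p[1]-170)*k)),(255,255,0) if i>4 else (0,255,255) if i<3 else (0,0,255),0,14,2)
cv2.imwrite('pics/w6.png',c)"
```

```text
[ 0.55846005 -0.198767    0.02810731] 0.020018090780757204 [-0.44068901 -0.1228038  -0.04604012]
```

View pics/w6.png

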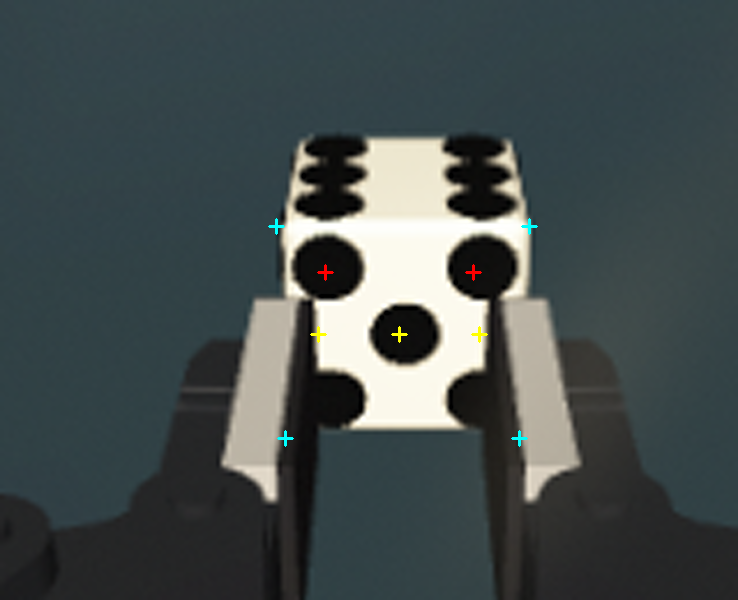

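The pads sit visibly above the die top, with tips roughly 10 mm over it. The tips therefore stand farther back than I assumed. I open and go lower in small, force-checked steps.

Scaled: 0.004 m is 0.064.

Call:
shift_gripper(rows={"increments":[[0,0,0,0,0,0,0.06],[0,0,0,0,0,0,0.06],[0,0,0,0,0,0,0.06],[0,0,0.064,0,0,0,0.06],[0,0,0.064,0,0,0,0.06],[0,0,0,0,0,0,0.06]]}, grip_n=25)

```text
clock: 10.8
eef_pos: [0.558, -0.1985, 0.0194]
tool_rot: [-3.141, -0.0, 1.405]
force: [0.6, 0.0, 0.1]
gripper_width: 0.0597
grasp_force: 0.0
```

```bash
python3 -c "
from h import *
im=camera('side')[:,:,::-1]
p=proj('side',[[.559,-.1982,.03]])[0].astype(int);print(p)
cv2.imwrite('pics/s7.png',cv2.resize(im[p[1]-60:p[1]+30,p[0]-60:p[0]+60],(720,540),interpolation=cv2.INTER_CUBIC))"
```

```text
[249 249]
```

View pics/s7.png

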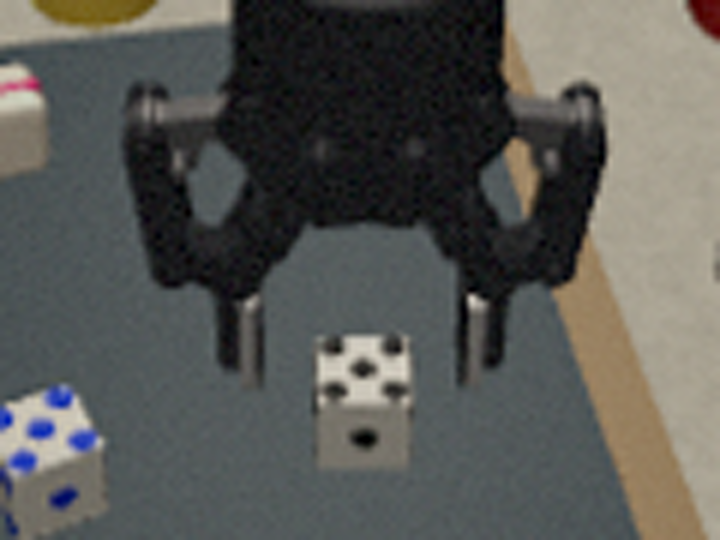

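The side crop shows fingertips at y≈385 against the die's top front edge at y≈405. The tips are still about 4 mm above the die top, so they stand about 15 mm behind the reported TCP at this opening. I go about 17 mm lower.

Units first: shifts go in shares of 62.5 mm and turns go in units of 0.25 rad. So 0.005 m is 0.08, 0.004 m is 0.064.

Call:
shift_gripper(rows={"increments":[[0,0,0.08,0,0,0,0.055],[0,0,0.08,0,0,0,0.055],[0,0,0.064,0,0,0,0.055],[0,0,0,0,0,0,0.055]]})

```text
clock: 11.35
eef_pos: [0.5581, -0.1985, 0.0055]
tool_rot: [-3.141, -0.0, 1.405]
force: [-1.1, -0.7, -0.2]
gripper_width: 0.0547
grasp_force: 0.0
```

Call:
shift_gripper(rows={"increments":[[0,0,0.048,0,0,0,0.055],[0,0,0,0,0,0,0.02],[0,0,0,0,0,0,0.02],[0,0,0,0,0,0,0.02],[0,0,0,0,0,0,0.02]]}, grip_n=25)

```text
clock: 11.98
eef_pos: [0.5585, -0.1988, 0.0032]
tool_rot: [3.141, 0.0, 1.405]
force: [-0.5, -0.2, 1.4]
gripper_width: 0.0295
grasp_force: 25.1
```

Scaled: -0.06 m is -0.96, -0.03 m is -0.48, 0.085 rad is 0.34.

Call:
shift_gripper(rows={"increments":[[0,0,-0.48,0,0,0,0.02],[0,0,-0.96,0,0,0,0.02],[0,0,-0.96,0,0,0.34,0.02],[0,0,0,0,0,0,0.02]]})

```text
clock: 12.48
eef_pos: [0.5618, -0.2004, 0.159]
tool_rot: [3.131, 0.002, 1.32]
force: [0.2, -0.9, -0.9]
gripper_width: 0.0295
grasp_force: 25.1
```

```bash
python3 -c "
from h import *
to(.582,.2795,.155,1.32-np.pi/2)"
```

```text
t 12.47 d [ 0.4699 -0.0996  0.0018] rv [0.011 0.002 0.   ] q6 1.34
```

Scaled: 0.0587 m is 0.9392, -0.0125 m is -0.2.

Call:
shift_gripper(rows={"increments":[[0.9392,-0.2,0,0,0,0,0.02],[0.9392,-0.2,0,0,0,0,0.02],[0.9392,-0.2,0,0,0,0,0.02],[0.9392,-0.2,0,0,0,0,0.02],[0.9392,-0.2,0,0,0,0,0.02],[0.9392,-0.2,0,0,0,0,0.02],[0.9392,-0.2,0,0,0,0,0.02],[0.9392,-0.2,0,0,0,0,0.02],[0,0,0,0,0,0,0.02],[0,0,0,0,0,0,0.02]]})

```text
clock: 13.72
eef_pos: [0.5772, 0.2809, 0.1517]
tool_rot: [-3.14, 0.002, 1.321]
force: [0.9, -0.5, -0.4]
gripper_width: 0.0295
grasp_force: 25.0
```

```bash
python3 -c "
from h import *
to(.582,.2795,.0145,1.32-np.pi/2)"
```

```text
t 13.72 d [1.000e-04 5.200e-03 1.372e-01] rv [-0.002  0.002  0.001] q6 2.15
```

Call:
shift_gripper(rows={"increments":[[0,0.08,0.64,0,0,0,0.02],[0,0,0.72,0,0,0,0.02],[0,0,0.48,0,0,0,0.02],[0,0,0.16,0,0,0,0.02],[0,0,0,0,0,0,0.02]]})

```text
clock: 14.35
eef_pos: [0.5828, 0.2785, 0.0279]
tool_rot: [-3.141, 0.001, 1.319]
force: [-0.6, -0.1, 0.1]
gripper_width: 0.0296
grasp_force: 25.0
```

```bash
python3 -c "
from h import *
to(.582,.2795,.0145,1.32-np.pi/2)"
```

```text
t 14.35 d [ 0.0008 -0.001   0.0134] rv [-0.001  0.001 -0.001] q6 2.14
```

Scaled: 0.006 m is 0.096, 0.005 m is 0.08.

Call:
shift_gripper(rows={"increments":[[0,0,0.096,0,0,0,0.02],[0,0,0.08,0,0,0,0.02],[0,0,0.032,0,0,0,0.02],[0,0,0,0,0,0,0.02]]})

```text
clock: 14.85
eef_pos: [0.5827, 0.2799, 0.015]
tool_rot: [-3.142, 0.0, 1.32]
force: [-0.2, 0.2, -0.5]
gripper_width: 0.0295
grasp_force: 25.0
```

Call:
shift_gripper(rows={"increments":[[0,0,0.0192,0,0,0,0.02],[0,0,0,0,0,0,0.045],[0,0,0,0,0,0,0.045],[0,0,0,0,0,0,0.045],[0,0,-0.32,0,0,0,0.045],[0,0,-0.8,0,0,0,0.045],[0,0,-0.96,0,0,0,0.06],[0,0,0,0,0,0,0.06]]})

```text
clock: 15.85
eef_pos: [0.5864, 0.281, 0.1503]
tool_rot: [3.132, -0.006, 1.32]
force: [-0.3, 0.5, 0.2]
gripper_width: 0.0599
grasp_force: 0.0
```

```bash
python3 -c "
from h import *
to(.4592,-.2062,.12,.289)"
```

```text
t 15.85 d [-0.5037 -0.0028  0.0272] rv [ 0.011 -0.003 -0.539] q6 2.14
```

Scaled: -0.056 m is -0.896, -0.003 m is -0.048.

Call:
shift_gripper(rows={"increments":[[-0.896,0,0,0,0,0,0.06],[-0.896,0,0,0,0,0,0.06],[-0.896,0,0,0,0,0,0.06],[-0.896,0,0,0,0,0,0.06],[-0.896,0,0,0,0,0,0.06],[-0.896,0,0,0,0,0,0.06],[-0.896,0,0,0,0,0,0.06],[-0.896,0,0,0,0,0,0.06],[-0.896,-0.048,0,0,0,0,0.06]]})

```text
clock: 16.98
eef_pos: [0.4541, -0.2093, 0.1432]
tool_rot: [-3.141, -0.0, 1.32]
force: [1.2, -0.3, -1.0]
gripper_width: 0.0595
grasp_force: 0.0
```

Call:
shift_gripper(rows={"increments":[[0,0,0,0,0,-0.72,0.06],[0,0,0,0,0,-0.72,0.06],[0,0,0,0,0,-0.72,0.06],[0,0,0,0,0,0,0.06]]})

```text
clock: 17.48
eef_pos: [0.4545, -0.2076, 0.1431]
tool_rot: [-3.141, -0.001, 1.858]
force: [0.2, -0.8, -1.1]
gripper_width: 0.0605
grasp_force: 0.0
```

```bash
python3 -c "
from h import *
to(.4592,-.2062,.0035,.289)"
```

```text
t 17.48 d [-1.000e-04  5.000e-03  1.396e-01] rv [-0.001 -0.001 -0.002] q6 0.69
```

Scaled: 0.045 m is 0.72, 0.04 m is 0.64.

Call:
shift_gripper(rows={"increments":[[0,0.08,0.64,0,0,0,0.06],[0,0,0.72,0,0,0,0.06],[0,0,0.48,0,0,0,0.06],[0,0,0,0,0,0,0.06]]})

```text
clock: 17.98
eef_pos: [0.4575, -0.2047, 0.0264]
tool_rot: [-3.138, -0.004, 1.858]
force: [0.4, -0.2, -0.5]
gripper_width: 0.0601
grasp_force: 0.0
```

```bash
python3 -c "
from h import *
to(.4592,-.2062,.0035,.289)
s=read_state();im=camera('wrist')[:,:,::-1].copy();P=[[.4592+r*np.cos(.289+a),-.2062+r*np.sin(.289+a),.03] for r in(0,.0212) for a in np.pi/4*np.array([1,3,5,7])]
q=wproj(P,s);im=cv2.resize(im,(800,600))
for p in q: cv2.drawMarker(im,tuple(int(v) for v in p*1.5625),(255,255,0),0,14,1)
cv2.imwrite('pics/w8.png',im)"
```

```text
t 17.98 d [-0.002   0.0013  0.0229] rv [-0.004 -0.004 -0.002] q6 0.7
```

View pics/w8.png

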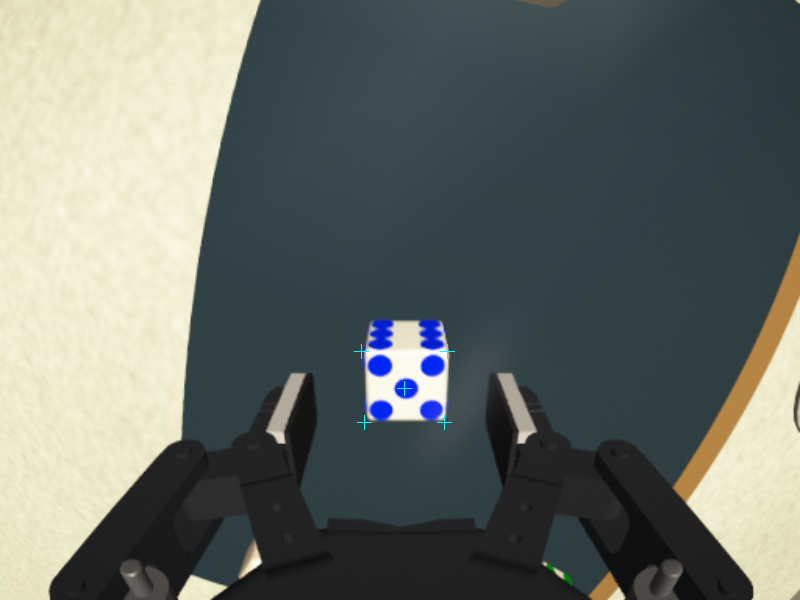

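The blue die is aligned with the predicted markers at centre (405,388). I descend and grip it.

Scaled: 0.01 m is 0.16, 0.009 m is 0.144.

Call:
shift_gripper(rows={"increments":[[-0.032,0.0208,0.16,0,0,0,0.055],[0,0,0.144,0,0,0,0.055],[0,0,0.064,0,0,0,0.055],[0,0,0,0,0,0,0.02],[0,0,0,0,0,0,0.02],[0,0,0,0,0,0,0.02],[0,0,0,0,0,0,0.02]]}, grip_n=25)

```text
clock: 18.9
eef_pos: [0.4617, -0.2079, 0.006]
tool_rot: [3.141, 0.0, 1.86]
force: [-0.4, -0.6, 0.6]
gripper_width: 0.0296
grasp_force: 25.0
```

Call:
shift_gripper(rows={"increments":[[0,0,-0.48,0,0,0,0.02],[0,0,-0.96,0,0,0.72,0.02],[0,0,-0.96,0,0,0.72,0.02],[0,0,0,0,0,0.716,0.02],[0,0,0,0,0,0,0.02]]})

```text
clock: 19.52
eef_pos: [0.4618, -0.208, 0.1565]
tool_rot: [3.14, 0.001, 1.323]
force: [0.0, -1.1, -0.9]
gripper_width: 0.0292
grasp_force: 25.0
```

```bash
python3 -c "
from h import *
to(.4918,.3025,.155,1.32-np.pi/2)"
```

```text
t 19.52 d [ 0.5023 -0.0961  0.0011] rv [0.001 0.001 0.003] q6 1.24
```

Scaled: 0.0558 m is 0.8928, -0.0107 m is -0.1712.

Call:
shift_gripper(rows={"increments":[[0.8928,-0.1712,0,0,0,0,0.02],[0.8928,-0.1712,0,0,0,0,0.02],[0.8928,-0.1712,0,0,0,0,0.02],[0.8928,-0.1712,0,0,0,0,0.02],[0.8928,-0.1712,0,0,0,0,0.02],[0.8928,-0.1712,0,0,0,0,0.02],[0.8928,-0.1712,0,0,0,0,0.02],[0.8928,-0.1712,0,0,0,0,0.02],[0.8928,-0.1712,0,0,0,0,0.02],[0,0,0,0,0,0,0.02]]})

```text
clock: 20.78
eef_pos: [0.4911, 0.3058, 0.1539]
tool_rot: [-3.14, 0.001, 1.33]
force: [-0.6, -0.9, 0.4]
gripper_width: 0.0294
grasp_force: 24.9
```

Call:
shift_gripper(rows={"increments":[[0,0,0,0,0,0,0.02]]})

```text
clock: 20.9
eef_pos: [0.4912, 0.3021, 0.1544]
tool_rot: [-3.139, 0.002, 1.324]
force: [-0.2, -0.4, -1.0]
gripper_width: 0.0295
grasp_force: 24.9
```

```bash
python3 -c "
from h import *
to(.4918,.3025,.016,1.32-np.pi/2)"
```

```text
t 20.9 d [0.0009 0.0007 0.1384] rv [-0.002  0.002  0.004] q6 2.23
```

Call:
shift_gripper(rows={"increments":[[0,0,0.64,0,0,0,0.02],[0,0,0.72,0,0,0,0.02],[0,0,0.48,0,0,0,0.02],[0,0,0.16,0,0,0,0.02],[0,0,0.096,0,0,0,0.02],[0,0,0.08,0,0,0,0.02],[0,0,0,0,0,0,0.02]]})

```text
clock: 21.78
eef_pos: [0.4928, 0.3026, 0.0204]
tool_rot: [3.141, -0.001, 1.321]
force: [-0.3, -0.1, -0.3]
gripper_width: 0.0298
grasp_force: 24.9
```

```bash
python3 -c "
from h import *
to(.4918,.3025,.016,1.32-np.pi/2)"
```

```text
t 21.77 d [-0.0004 -0.0009  0.0044] rv [ 0.001 -0.001  0.001] q6 2.23
```

Scaled: 0.003 m is 0.048, 0.0014 m is 0.0224.

Call:
shift_gripper(rows={"increments":[[0,0,0.048,0,0,0,0.02],[0,0,0.0224,0,0,0,0.02],[0,0,0,0,0,0,0.02]]})

```text
clock: 22.15
eef_pos: [0.4925, 0.3028, 0.016]
tool_rot: [3.141, -0.0, 1.322]
force: [-0.3, -0.5, 4.9]
gripper_width: 0.0294
grasp_force: 25.4
```

Call:
shift_gripper(rows={"increments":[[0,0,0,0,0,0,0.045],[0,0,0,0,0,0,0.045],[0,0,0,0,0,0,0.045],[0,0,-0.32,0,0,0,0.045],[0,0,-0.8,0,0,0,0.045],[0,0,-0.96,0,0,0,0.06],[0,0,0,0,0,0,0.06]]})

```text
clock: 23.02
eef_pos: [0.4957, 0.3041, 0.151]
tool_rot: [3.133, -0.006, 1.321]
force: [0.0, -0.3, -0.7]
gripper_width: 0.0601
grasp_force: 0.0
```

```bash
python3 -c "
from h import *
to(.5867,-.3388,.14,1.09-np.pi/2)"
```

```text
t 23.02 d [-0.6006  0.2468  0.0092] rv [ 0.007 -0.007  0.231] q6 2.23
```

Scaled: -0.0546 m is -0.8736, 0.0224 m is 0.3584.

Call:
shift_gripper(rows={"increments":[[-0.8736,0.3584,0,0,0,0,0.06],[-0.8736,0.3584,0,0,0,0,0.06],[-0.8736,0.3584,0,0,0,0,0.06],[-0.8736,0.3584,0,0,0,0,0.06],[-0.8736,0.3584,0,0,0,0,0.06],[-0.8736,0.3584,0,0,0,0,0.06],[-0.8736,0.3584,0,0,0,0,0.06],[-0.8736,0.3584,0,0,0,0,0.06],[-0.8736,0.3584,0,0,0,0,0.06],[-0.8736,0.3584,0,0,0,0,0.06]]})

```text
clock: 24.28
eef_pos: [0.5742, -0.2835, 0.1443]
tool_rot: [-3.141, -0.001, 1.321]
force: [0.9, 0.0, 0.2]
gripper_width: 0.06
grasp_force: 0.0
```

Call:
shift_gripper(rows={"increments":[[-0.8736,0.3584,0,0,0,0,0.06],[0,0,0,0,0,0.46,0.06],[0,0,0,0,0,0.464,0.06],[0,0,0.48,0,0,0,0.06],[0,0,0,0,0,0,0.06]]})

```text
clock: 24.9
eef_pos: [0.5806, -0.3389, 0.1117]
tool_rot: [-3.135, -0.001, 1.09]
force: [-0.3, -0.1, 0.5]
gripper_width: 0.0599
grasp_force: 0.0
```

```bash
python3 -c "
from h import *
to(.5867,-.3388,.0035,1.09-np.pi/2)
s=read_state();im=camera('wrist')[:,:,::-1].copy();P=[[.5867+r*np.cos(1.09+a),-.3388+r*np.sin(1.09+a),.03] for r in(0,.0212) for a in np.pi/4*np.array([1,3,5,7])]
q=wproj(P,s);im=cv2.resize(im,(800,600))
for p in q: cv2.drawMarker(im,tuple(int(v) for v in p*1.5625),(255,255,0),0,14,1)
cv2.imwrite('pics/w9.png',im)"
```

```text
t 24.9 d [0.0028 0.006  0.1082] rv [-0.007 -0.001  0.   ] q6 1.4
```

View pics/w9.png

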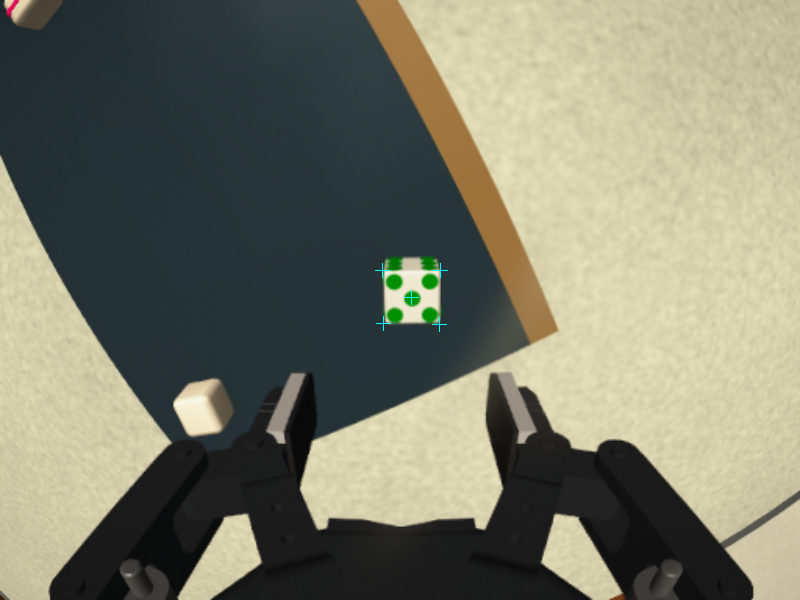

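The green die matches its markers at centre (412,298). I descend and grip.

Call:
shift_gripper(rows={"increments":[[0.0448,0.096,0.48,0,0,0,0.05],[0,0,0.56,0,0,0,0.05],[0,0,0.4,0,0,0,0.05],[0,0,0.224,0,0,0,0.05],[0,0,0.048,0,0,0,0.05],[0,0,0,0,0,0,0.02],[0,0,0,0,0,0,0.02],[0,0,0,0,0,0,0.02],[0,0,0,0,0,0,0.02]]}, grip_n=25)

```text
clock: 26.08
eef_pos: [0.5901, -0.3412, 0.0098]
tool_rot: [3.139, 0.0, 1.09]
force: [0.0, 0.5, 5.2]
gripper_width: 0.0293
grasp_force: 25.9
```

Call:
shift_gripper(rows={"increments":[[0,0,-0.48,0,0,0,0.02],[0,0,-0.96,0,0,-0.46,0.02],[0,0,-0.96,0,0,-0.46,0.02],[0,0,0,0,0,0,0.02],[0,0,0,0,0,0,0.02]]})

```text
clock: 26.7
eef_pos: [0.5892, -0.3404, 0.1582]
tool_rot: [-3.141, 0.0, 1.32]
force: [0.4, 0.6, -1.1]
gripper_width: 0.0292
grasp_force: 25.2
```

```bash
python3 -c "
from h import *
to(.559,.1885,.155,1.32-np.pi/2)"
```

```text
t 26.7 d [ 0.5048 -0.1606  0.0032] rv [-0.  0. -0.] q6 1.18
```

Scaled: -0.0178 m is -0.2848, 0.0561 m is 0.8976.

Call:
shift_gripper(rows={"increments":[[0.8976,-0.2848,0,0,0,0,0.02],[0.8976,-0.2848,0,0,0,0,0.02],[0.8976,-0.2848,0,0,0,0,0.02],[0.8976,-0.2848,0,0,0,0,0.02],[0.8976,-0.2848,0,0,0,0,0.02],[0.8976,-0.2848,0,0,0,0,0.02],[0.8976,-0.2848,0,0,0,0,0.02],[0.8976,-0.2848,0,0,0,0,0.02],[0.8976,-0.2848,0,0,0,0,0.02],[0,0,0,0,0,0,0.02]]})

```text
clock: 27.95
eef_pos: [0.5569, 0.192, 0.1558]
tool_rot: [-3.137, 0.001, 1.326]
force: [-0.8, -1.1, -0.6]
gripper_width: 0.0292
grasp_force: 25.2
```

Call:
shift_gripper(rows={"increments":[[0,0,0,0,0,0,0.02]]})

```text
clock: 28.08
eef_pos: [0.5581, 0.188, 0.1565]
tool_rot: [-3.139, 0.002, 1.321]
force: [0.3, -1.3, -0.2]
gripper_width: 0.029
grasp_force: 25.2
```

```bash
python3 -c "
from h import *
to(.559,.1885,.02,1.32-np.pi/2)
cv2.imwrite('pics/w10.png',cv2.resize(camera('wrist')[:,:,::-1],(640,480),interpolation=cv2.INTER_AREA))"
```

```text
t 28.07 d [0.001  0.0012 0.1365] rv [-0.003  0.002  0.001] q6 2.01
```

View pics/w10.png

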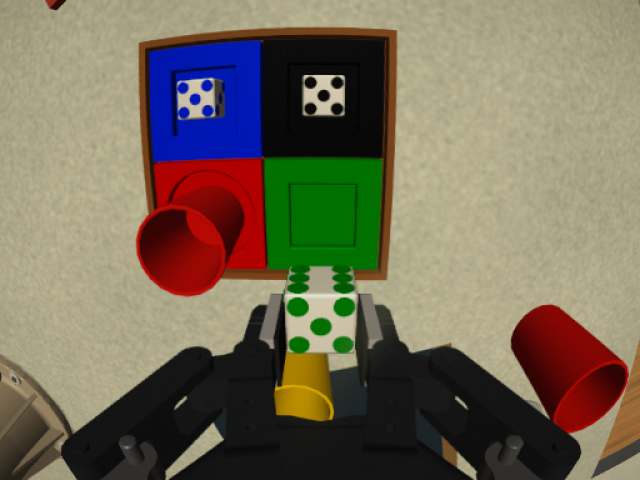

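The black and blue dice lie flat in their recesses, the cup stands upright, and the green die is held level. I lower it.

Scaled: 0.045 m is 0.72, 0.04 m is 0.64.

Call:
shift_gripper(rows={"increments":[[0,0,0.64,0,0,0,0.02],[0,0,0.72,0,0,0,0.02],[0,0,0.48,0,0,0,0.02],[0,0,0.16,0,0,0,0.02],[0,0,0.064,0,0,0,0.02],[0,0,0,0,0,0,0.02],[0,0,0.048,0,0,0,0.02],[0,0,0,0,0,0,0.02]]})

```text
clock: 29.12
eef_pos: [0.5597, 0.1884, 0.027]
tool_rot: [3.141, -0.0, 1.32]
force: [0.4, -0.3, -0.4]
gripper_width: 0.0292
grasp_force: 25.2
```

Call:
shift_gripper(rows={"increments":[[0,0,0.04,0,0,0,0.02],[0,0,0,0,0,0,0.02]]})

```text
clock: 29.38
eef_pos: [0.5592, 0.1884, 0.0238]
tool_rot: [-3.141, 0.0, 1.321]
force: [0.5, -0.6, -0.5]
gripper_width: 0.0294
grasp_force: 25.2
```

Scaled: 0.0025 m is 0.04.

Call:
shift_gripper(rows={"increments":[[0,0,0.04,0,0,0,0.02],[0,0,0,0,0,0,0.02]]})

```text
clock: 29.62
eef_pos: [0.5591, 0.1883, 0.0211]
tool_rot: [-3.141, 0.0, 1.32]
force: [0.3, 0.8, -0.3]
gripper_width: 0.0295
grasp_force: 25.2
```

Call:
shift_gripper(rows={"increments":[[0,0,0.024,0,0,0,0.02],[0,0,0,0,0,0,0.02]]})

```text
clock: 29.88
eef_pos: [0.5594, 0.1882, 0.0198]
tool_rot: [3.142, 0.0, 1.32]
force: [0.6, -0.4, -0.7]
gripper_width: 0.0299
grasp_force: 25.2
```

Call:
shift_gripper(rows={"increments":[[0,0,0.016,0,0,0,0.02],[0,0,0,0,0,0,0.02]]})

```text
clock: 30.12
eef_pos: [0.5594, 0.1883, 0.0198]
tool_rot: [3.141, -0.0, 1.32]
force: [-2.3, -0.7, 4.8]
gripper_width: 0.0291
grasp_force: 25.9
```

Scaled: 0.001 m is 0.016.

Call:
shift_gripper(rows={"increments":[[0,0,0.016,0,0,0,0.02],[0,0,0,0,0,0,0.02]]})

```text
clock: 30.38
eef_pos: [0.5594, 0.1883, 0.0197]
tool_rot: [3.141, -0.0, 1.32]
force: [-4.7, -1.0, 12.1]
gripper_width: 0.0294
grasp_force: 26.7
```

Contact came at the expected z of 0.0198, so the die is on the recess floor. I release, rise and back away.

Scaled: -0.06 m is -0.96, -0.05 m is -0.8.

Call:
shift_gripper(rows={"increments":[[0,0,-0.032,0,0,0,0.02],[0,0,0,0,0,0,0.045],[0,0,0,0,0,0,0.045],[0,0,0,0,0,0,0.045],[0,0,-0.32,0,0,0,0.045],[0,0,-0.8,0,0,0,0.045],[0,0,-0.96,0,0,0,0.06],[-0.48,0,-0.48,0,0,0,0.06],[-0.48,0,0,0,0,0,0.06],[0,0,0,0,0,0,0.06]]})

```text
clock: 31.62
eef_pos: [0.5443, 0.1288, 0.1805]
tool_rot: [3.141, 0.0, 1.318]
force: [-1.4, 0.0, -0.2]
gripper_width: 0.06
grasp_force: 0.0
```

```bash
python3 -c "
from h import *
cv2.imwrite('pics/w11.png',cv2.resize(camera('wrist')[:,:,::-1],(800,600),interpolation=cv2.INTER_CUBIC))"
```

```text
(no output)
```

View pics/w11.png

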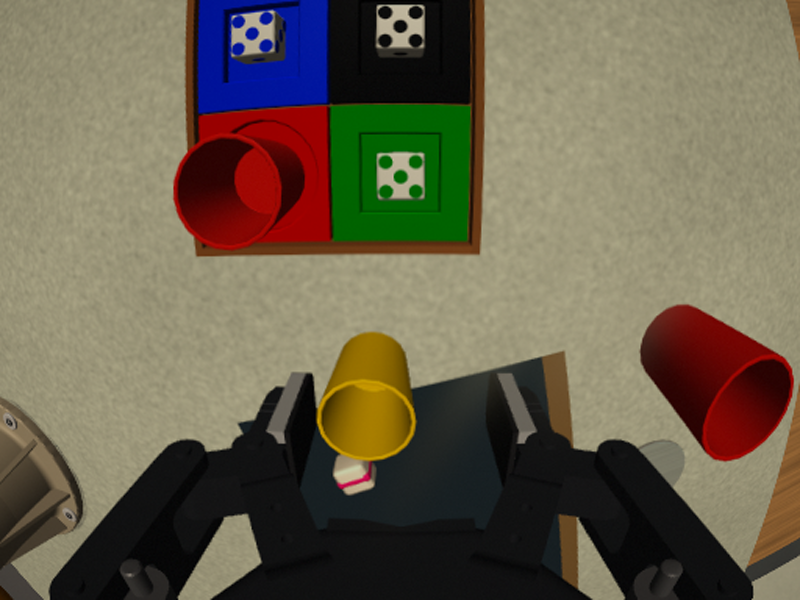

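All three dice lie flat in their matching recesses: blue (253,33), black (401,27), green (401,176). The cup stands upright in the red one, and the yellow cup, large red cup and striped candy are undisturbed.

```bash
python3 -c "
from plant import *
print(close_job())"
```

```text
the job is handed in; nothing more can be done
None
```

The job is handed in at about 32 s on the clock: the final wrist picture shows the small red cup upright in the red recess and the blue, green and black dice flat in their matching recesses, with both candies left alone.

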